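Set a mount panel to the flip stop of a bench panel cutter

ROBOT

A 6-joint arm with a two-finger parallel gripper is mounted at the origin on the work surface. World frame = base frame: x ahead of the robot, y to its left, z up, the work surface at z = 0. Lengths are in mm, angles in rad, forces in N, time in s.
With the tool pointing down it reaches from about 300 to 825 mm from the base axis. Payload 5.4 kg.
Tool frame: the origin (TCP) lies midway between the tips of the shut fingers; the grasp point (between the pads) lies 19 mm behind it; x points along the fingers, y is the direction in which the jaws open and shut, and the axes are right-handed (so a half turn about x gives the same grasp; the last joint's range is limited). The gripper opens to 92 mm and grips with 3 to 60 N. Pads are 20 mm wide; open, the fingers measure 128 mm over their backs; the gripper's body (75 mm by 189 mm) begins 69 mm behind the grasp point.
Start: joints at [1.071, 0.158, 1.597, -0, 1.386, -0.21], TCP at [164.322, 551.003, 214.601] pointing down, gripper open.
Joint ranges: [-2.91, 2.91], [-0.94, 2.29], [0.18, 2.7], [-1.29, 4.43], [0.17, 2.64], [-3, 3]. Speed limits (rad/s): [2.57, 2.57, 3.14, 3.14, 3.14, 3.14].

INTERFACE

Orientations are given as [roll, pitch, yaw] about the fixed x, y, z axes, in that order (R = Rz(yaw) Ry(pitch) Rx(roll)).
In Python, from cell import r gives the robot as it stands.
- The arm moves only by the tool apply_moves, never from a script. Its argument "commands" is a list of rows, each an object with "slide": the shift along the world's x, y, z in units of 30 mm (1.0 is 30 mm), a list of three; "rotation": the turn, a rotation vector about the world's x, y, z in units of 8 degrees (1.0 is 8 degrees), a list of three. In form: [{"slide": [dx, dy, dz], "rotation": [ax, ay, az]}, ...]. A call has 1 to 20 rows; each row shifts and turns the commanded pose from where the row before left it; what a row does not reach is not made up. A row lasts 1/10 s, in which the tool goes at most 50 mm and 8.59 degrees, less where a joint would pass 70% of its speed; a pose out of reach is approached as far as the arm can. A call is refused whole if a number of a shift passes 1 or a number of a turn 1, either way. A call with a gripper value outside its range is refused whole. "jaw" is the closure, from -1 (fully open) to 1 (shut), set as the call begins (left out, the last holds). The fingers move at their own pace and stop on an object; "newtons" is the grip in N (left out, the last holds). Time passes only in rows, so rows that do not move let the fingers close. It gives the time, the measured TCP pose, the force and the opening at its end, in the units of the state.
- r.get_state(): the state, without advancing time (a new reading comes with each control period).
- r.read_camera(name): name is "scene" or "top" or "wrist"; returns (picture, depth): 384x512x3 uint8, red, green, blue; 384x512 float32, mm along the optical axis (not along the pixel's ray), 0 where there is no reading.
- r.camera_info(name): a dict with "intrinsics" (3x3 intrinsics, pixels), "rvec" (rotation vector, rad) and "tvec" (3), from world to camera coordinates, as OpenCV has them. Camera axes: x right, y down, z forward; pixel columns grow to the right and rows downward; lengths in mm; the calibration is good to about 2 mm. A picture is of the moment at which its call begins: read the wrist's pose just before it. camera_info takes no time and is no camera call; for the wrist camera it gives the pose at the moment of the call.
- r.close_job(): hands the job in, once; it reports no verdict.
The state is a dict: "t": time; "qpos": joint angles; "dq": joint speeds; "joint_torque": joint torques, N m; "ee_pos": TCP position; "ee_rot": TCP orientation; "force": force on the tool from outside, world axes, zero at the start; "torque": the same for the moment, N m; "grip_width": finger opening in mm.
Only numpy, scipy, OpenCV 4.12 (cv2) and the standard library are available. Lean on these libraries where they do the work, as an engineer would, in place of code of your own. Each camera call takes 0.05 s, during which the arm holds its last target.

TASK

Get the panel ready for the cut: flip the red stop on the cutter's fence fully down, then slide the panel along the fence, under the cutting rail, press its end onto the stop's brass screw with about 5 N for a second, and leave it there, flush along the fence with its end touching the screw. Push gently: the stop is only lightly clamped and must not be shoved off its setting. Leave the other things alone.

Things in the scene. Friction and masses are not known exactly. Their poses are not given: they have to be found in the camera images.
- cutter: Bench panel cutter, fixed. Grey base board 330 x 620 x 15 mm, top at z = 15. Origin on the table under the front face of the fence, below the cutting rail. x points square into the fence, y along the fence from the feed side (-y) to the stop side (+y), z up. Base spans x -250 to 80 and y -340 to 280 mm.
- fence (a point): Point on the front face of the aluminium fence (cutter x = 0, y = -150), half-way up. The face is the plane x = 0 of the cutter, 20 mm tall (z 15 to 35), and runs y -330 to 270 mm without a gap; the fence is 32 mm thick behind it. Axes as the cutter's.
- rail (a point): Centre of the top of the cutting rail (cutter x = -85, y = 0, z = 52), an aluminium bar along x, 40 mm wide, crossing over base and fence; its underside is 25 mm above the base. Black posts carry it at cutter x = -232 and 62. The black knife head is parked on it at x = -205, 60 x 52 mm, its top 89 mm above the table.
- panel_center (a point): Centre of the loose mount panel, white faces, brown edges, 70 mm (own x) x 240 mm (own y) x 12 mm thick, 0.10 to 0.20 kg, lying flat on the base on the feed side, short of the rail and clear of the fence, roughly parallel to it. Its +y end leads towards the stop.
- stop_block: Grey block, 44 mm along the fence, that carries the red flip stop on the fence top, black clamp knob behind. Origin on the hinge axis (cutter x = 36, z = 56; axes as the cutter's, hinge along y). It is only lightly clamped: pushed along the fence with more than about 10 N it slides off its setting.
- flag (a joint): Angle of the flip stop, rad: 0 = fully down on its limit, in the panel's path; it starts raised at 1.5 to 1.95 (2.0 is the upper limit), leaning up over the fence. It swings down towards -x of the cutter. The hinge is stiff (0.15 N m): the flag stays at any angle and must be pressed home.
- flag_tab (a point): Outer face of the flag's finger tab, mid-width, 88 mm out from the hinge axis and 9 mm to its outer side. Red flag: arm 24 mm wide (y), 9 mm thick, 98 mm long from the hinge, straight up when raised, level when down (own x then along cutter x, own z up; outer face on top, 65 mm above the table). Turns with the flag.
- flag_leg (a point): Middle of the feed-side face of the flag's leg (14 x 24 mm, 38 mm long; this face is 12 mm to -y of the block's origin), square to the arm 69 mm out from the hinge; when down it hangs 33 mm in front of the fence, foot 3 mm over the base. A brass screw in it, 4 mm above the foot, head 11 mm across, juts 4 to 28 mm to -y, as last set (not measured); the panel's end meets it.
- weight_a: Brass weight, 38 mm across, 46 mm tall, on the cutter's base beyond the rail; a bystander, not to be disturbed. Origin: centre of its underside.
- offcut: Panel offcut, 70 x 55 x 12 mm, on the cutter's base beyond the rail; a bystander, not to be disturbed. Origin: centre of its underside.
- weight_b: Brass weight, 48 mm across, 58 mm tall; a bystander, not to be disturbed. Origin: centre of its underside.
- weight_c: Brass weight, 32 mm across, 38 mm tall; a bystander, not to be disturbed. Origin: centre of its underside.
- jar: Glass jar, 64 mm across, 85 mm tall; a bystander, not to be disturbed. Origin: centre of its underside.
- thread: Spool of grey thread, 44 mm across, 80 mm tall; a bystander, not to be disturbed. Origin: centre of its underside.
- brush: Flat brush lying on the green mat, 200 mm long; a bystander, not to be disturbed.
- folder: Bone folder, 160 x 22 x 6 mm, lying on the green mat; a bystander, not to be disturbed. Origin: centre of its underside.
Not all that is in view belongs to the job. Of the things that look like the part that bears panel_center, the largest one is meant.

How it is judged:
By the outcome, as a careful person would: the job done as asked, in the order asked, and still so for the second after the job is handed in, with the robot touching nothing.
It also fails if it takes over 58 s, if anything falls off the work surface, if the arm or the gripper's body presses on something with over 40 N, if the wrist force passes 120 N, or if a joint passes its speed limit or range.

## Working session

There is one attempt and no reset: what is moved stays moved. The work goes in short steps, Python scripts to look and compute and a tool call to move; the robot and the scene stay as the last step left them, time stands still between calls to the robot, and variables do not carry over. Pictures are saved under pics/ and viewed, and the job is handed in when it is done.

Besides the shell and the picture viewer there is one more tool, called after "Request:" as name([rows], argument=value, ...), one row to a line, values as JSON. apply_moves: Moves the arm, as the interface text tells. Its arguments: {"type":"object","properties":{"commands":{"type":"array","items":{"type":"object","properties":{"slide":{"type":"array","items":{"type":"number"}},"rotation":{"type":"array","items":{"type":"number"}}}}},"jaw":{"type":"number"},"newtons":{"type":"number"}},"required":["commands"]}

```bash
mkdir -p pics; ls; cat > h.py <<'E'
import numpy as np, cv2
from cell import r
def save(n,f):
    ci=r.camera_info(n); p,d=r.read_camera(n)
    cv2.imwrite(f'pics/{f}.png',p[:,:,::-1]); np.savez(f'pics/{f}.npz',p=p,d=d,K=np.array(ci['intrinsics'],float),rv=np.array(ci['rvec'],float),tv=np.array(ci['tvec'],float))
def load(f): return np.load(f'pics/{f}.npz')
def ray(D,u,v):
    R=cv2.Rodrigues(D['rv'])[0]; c=-R.T@D['tv'].ravel()
    k=R.T@np.linalg.inv(D['K'])@np.array([u,v,1.]); return c,k
def plane(D,u,v,z):
    c,k=ray(D,u,v); return c+k*(z-c[2])/k[2]
def dp(D,u,v):
    c,k=ray(D,u,v); return c+k*D['d'][int(v),int(u)]
def cloud(D):
    R=cv2.Rodrigues(D['rv'])[0]; c=-R.T@D['tv'].ravel()
    h,w=D['d'].shape; U,V=np.meshgrid(np.arange(w),np.arange(h))
    k=np.stack([U,V,np.ones_like(U)],-1)@np.linalg.inv(D['K']).T@R
    return c+k*D['d'][...,None]
def proj(D,P):
    return cv2.projectPoints(np.array(P,float).reshape(-1,3),D['rv'],D['tv'],D['K'],None)[0].reshape(-1,2)
E
python3 - <<'E'
from h import *
for n in ['scene','top','wrist']: save(n,n+'0')
print(r.get_state())
E
```

```text
pics
{'t': 0.15, 'qpos': array([ 1.07092912e+00,  1.58911701e-01,  1.59793426e+00, -1.12583351e-05,
        1.38618911e+00, -2.10101396e-01]), 'dq': array([-0.00120969, -0.00215717, -0.00253984, -0.00081688,  0.00040253,
       -0.00206737]), 'joint_torque': array([ 7.03214282e-04, -3.85913873e+01, -3.22435212e+01,  7.01295678e-02,
        3.50331701e-02, -7.78597700e-05]), 'ee_pos': array([164.08257424, 550.59029927, 213.84529162]), 'ee_rot': array([-1.77322736,  1.56935387, -2.0629911 ]), 'force': array([0.54665045, 0.72809918, 0.6160275 ]), 'torque': array([-0.01499486, -0.04419939,  0.026238  ]), 'grip_width': 91.7335138541158}
```

View pics/scene0.png

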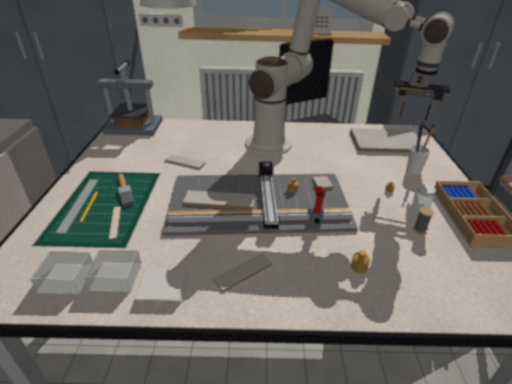

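View pics/top0.png

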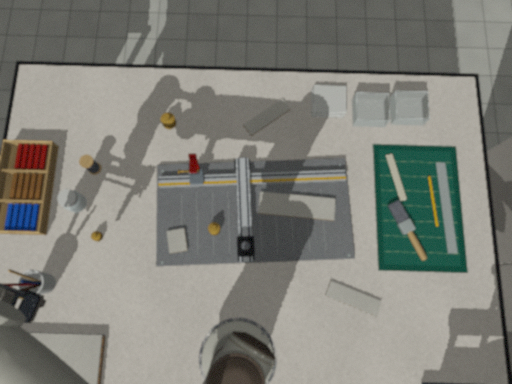

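View pics/wrist0.png

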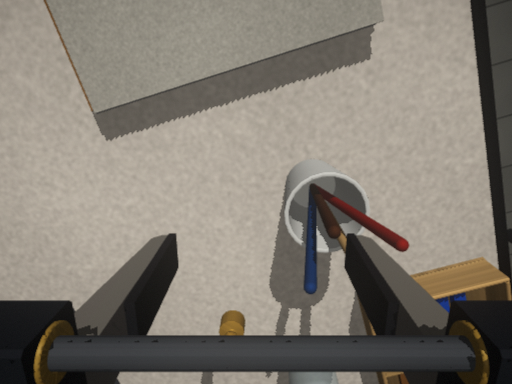

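The top view shows the robot at bottom centre, with the fence at row ~180 and far from it. The red flag is at (194,163), the rail at column ~245, the panel at (297,206), weight_a at (214,229) and the offcut at (177,240). Next I'll measure.

```bash
python3 - <<'E'
from h import *
D=load('top0'); C=cloud(D); p=D['p']
for (u,v) in [(160,262),(352,258),(345,180),(240,210),(297,206),(177,240),(194,163),(166,183),(400,100),(197,178)]: print(u,v,p[v,u],dp(D,u,v).round(1))
print(D['K'],D['d'].min())
b=cv2.resize(p[140:280,140:370],None,fx=3.4,fy=3.4,interpolation=cv2.INTER_CUBIC)
cv2.imwrite('pics/topcrop.png',b[:,:,::-1])
D=load('scene0');p=D['p'];b=cv2.resize(p[160:245,155:365],None,fx=3.8,fy=3.8,interpolation=cv2.INTER_CUBIC)
cv2.imwrite('pics/scenecrop.png',b[:,:,::-1])
E
```

```text
160 262 [107 114 112] [273.8 251.7  15. ]
352 258 [141 140 135] [ 304.1 -345.6    8.1]
345 180 [127 129 123] [ 555.  -329.2   12.9]
240 210 [102 105 107] [439.    8.5  46.5]
297 206 [102  99  96] [ 460.7 -171.2   28.3]
177 240 [156 156 148] [342.3 201.8  25.7]
194 163 [103   2   4] [560.7 148.8 131.9]
166 183 [171 149  85] [521.2 246.7  38.2]
400 100 [155 158 153] [ 848.3 -527.9    3.4]
197 178 [ 94 103 107] [538.5 148.1  45.8]
[[414.38226581   0.         244.66353531]
 [  0.         414.38226581 195.63771404]
 [  0.           0.           1.        ]] 0.0
```

View pics/topcrop.png

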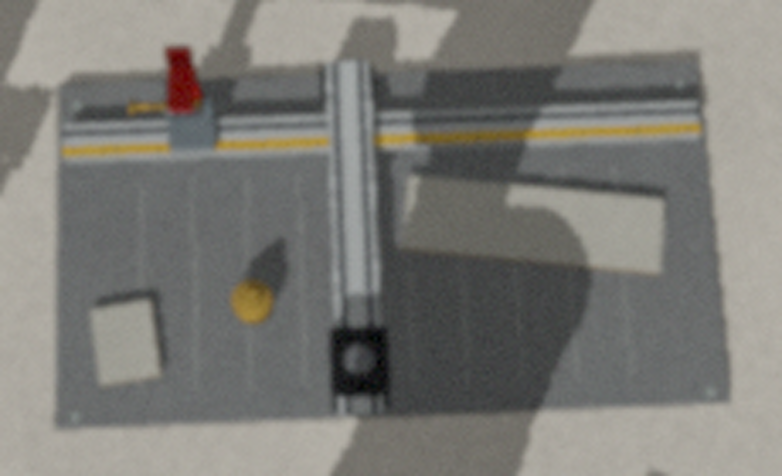

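View pics/scenecrop.png

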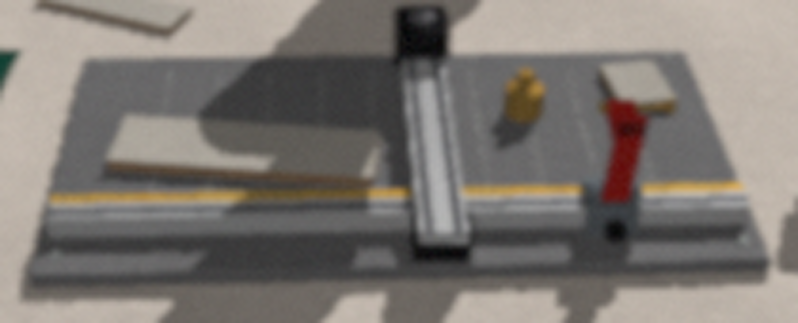

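```bash
python3 - <<'E'
from h import *
D=load('top0')
f=lambda x,y,z: plane(D,x/3.4+140-.35,y/3.4+140-.35,z).round(1)
print('base', [f(*c,15)[:2] for c in [(57,426),(729,400),(697,53),(62,82)]])
print('panel',[f(*c,27)[:2] for c in [(398,248),(412,176),(665,193),(661,273)]])
hsv=cv2.cvtColor(D['p'],cv2.COLOR_RGB2HSV)
m=((hsv[...,0]>15)&(hsv[...,0]<30)&(hsv[...,1]>100)); v,u=np.nonzero(m)
k=(u>157)&(u<347)&(v>172)&(v<190); 
P=np.array([plane(D,a,b,35) for a,b in zip(u[k],v[k])]); print(len(P),'yellow fit x=a*y+b',np.polyfit(P[:,1],P[:,0],1),P[:,1].min(),P[:,1].max())
print('fence front edge', [f(*c,35)[:2] for c in [(63,157),(703,135)]])
print('block',[f(*c,45)[:2] for c in [(170,150),(216,146),(214,100)]])
print('rail',[f(*c,52)[:2] for c in [(330,62),(376,62),(340,410),(386,410)]])
print('knife',[f(*c,89)[:2] for c in [(332,328),(388,328),(332,395),(388,390)]])
print('weight top',f(252,298,46), 'offcut',[f(*c,27)[:2] for c in [(90,308),(153,297),(160,377),(98,386)]])
E
```

```text
base [array([264.5, 262.1]), array([ 305.8, -350.3]), array([ 639. , -329.7]), array([591.5, 282.7])]
panel [array([436. , -44.2]), array([505.2, -55.8]), array([ 495.8, -293.2]), array([ 419.6, -287.9])]
344 yellow fit x=a*y+b [-6.71271230e-02  5.35982104e+02] -324.02920012348403 272.58972822315127
fence front edge [array([512. , 271.6]), array([ 551. , -328.3])]
block [array([519.1, 170.4]), array([524.2, 127.8]), array([568.8, 132. ])]
rail [array([607. ,  24.3]), array([608.3, -18.9]), array([283.6,   4.6]), array([284.8, -36.1])]
knife [array([351.4,  13.4]), array([352.8, -35.4]), array([293.4,  11.5]), array([299.1, -36.7])]
weight top [382.4  87.7  46. ] offcut [array([371.7, 237.6]), array([383.5, 180.3]), array([310.4, 169.4]), array([300.7, 225.1])]
```

```bash
cat >> h.py <<'E'
YAW=0.066; O=np.array([529.8,1.5,0])
Rc=np.array([[np.cos(YAW),-np.sin(YAW),0],[np.sin(YAW),np.cos(YAW),0],[0,0,1]])
toC=lambda P:(np.asarray(P)-O)@Rc
toW=lambda P:np.asarray(P)@Rc.T+O
def toolR(s):
    from scipy.spatial.transform import Rotation as Ro
    return Ro.from_euler('xyz',s['ee_rot']).as_matrix()
E
python3 - <<'E'
from h import *
s=r.get_state(); R=toolR(s); print(R.round(3), 'tool y angle deg',np.degrees(np.arctan2(R[1,1],R[0,1])))
print('tcp cutter',toC(s['ee_pos']))
for n in ['top0','scene0']:
    D=load(n);hsv=cv2.cvtColor(D['p'],cv2.COLOR_RGB2HSV)
    m=((hsv[...,0]<8)|(hsv[...,0]>172))&(hsv[...,1]>150)&(hsv[...,2]>60)
    C=toC(cloud(D)); k=m&(abs(C[...,0]-40)<150)&(abs(C[...,1]-150)<60)
    P=C[k]; print(n,k.sum()); o=P[np.argsort(P[:,2])]; print(o[::max(1,len(o)//12)].round(0))
E
```

```text
[[-0.001  0.286  0.958]
 [-0.001  0.958 -0.286]
 [-1.    -0.001 -0.   ]] tool y angle deg 73.39777241393908
tcp cutter [-328.70752703  572.01464486  213.84529162]
top0 119
[[ 42. 142.  75.]
 [ 52. 157. 127.]
 [ 45. 157. 128.]
 [ 44. 145. 131.]
 [ 53. 148. 132.]
 [ 15. 139. 133.]
 [ 34. 157. 134.]
 [ 55. 141. 135.]
 [ 55. 156. 136.]
 [ 55. 147. 136.]
 [ 20. 147. 138.]
 [ 17. 153. 140.]
 [ 59. 149. 143.]
 [ 56. 154. 152.]]
scene0 170
[[ 45. 155.  53.]
 [ 49. 156.  64.]
 [ 54. 141.  73.]
 [ 53. 137.  84.]
 [ 57. 150.  99.]
 [ 60. 146. 108.]
 [ 62. 138. 118.]
 [ 45. 137. 128.]
 [ 26. 155. 134.]
 [ 29. 142. 136.]
 [ 67. 135. 140.]
 [ 67. 152. 148.]
 [ 62. 146. 152.]]
```

Request:
apply_moves([
  {"slide":[0.97,-0.82,0],"rotation":[0,0,0.16]},
  {"slide":[0.97,-0.82,0],"rotation":[0,0,0.16]},
  {"slide":[0.97,-0.82,0],"rotation":[0,0,0.16]},
  {"slide":[0.97,-0.82,0],"rotation":[0,0,0.16]},
  {"slide":[0.97,-0.82,0],"rotation":[0,0,0.16]},
  {"slide":[0.97,-0.82,0],"rotation":[0,0,0.16]},
  {"slide":[0.97,-0.82,0],"rotation":[0,0,0.16]},
  {"slide":[0.97,-0.82,0],"rotation":[0,0,0.16]},
  {"slide":[0.97,-0.82,0],"rotation":[0,0,0.16]},
  {"slide":[0.97,-0.82,0],"rotation":[0,0,0.16]},
  {"slide":[0.97,-0.82,0],"rotation":[0,0,0.16]},
  {"slide":[0.97,-0.82,0],"rotation":[0,0,0.16]},
  {"slide":[0.97,-0.82,0],"rotation":[0,0,0.16]},
  {"slide":[0.97,-0.82,0],"rotation":[0,0,0.16]},
  {"slide":[0.97,-0.82,0],"rotation":[0,0,0.16]},
  {"slide":[0.97,-0.82,0],"rotation":[0,0,0.16]},
  {"slide":[0,0,0],"rotation":[0,0,0]},
], jaw=1, newtons=20)

```text
t: 1.85
ee_pos: [632.3, 153.7, 213.6]
ee_rot: [-1.602, 1.57, -1.538]
force: [-1.0, -0.7, 0.3]
grip_width: 0.4
```

```bash
python3 - <<'E'
from h import *
s=r.get_state();R=toolR(s); print(s['t'],s['qpos'].round(2),s['ee_pos'],toC(s['ee_pos']).round(1),'yang',np.degrees(np.arctan2(R[1,1],R[0,1])),'cam', s['force'],s['grip_width'])
save('wrist','w1'); save('top','t1')
E
```

```text
1.85 [ 0.05  0.35  1.37 -0.    1.42 -1.58] [632.28178623 153.74393664 213.59450467] [112.3 145.2 213.6] yang 93.64544529783348 cam [-0.99000293 -0.70302806  0.28282359] 0.41846449869413577
```

View pics/w1.png

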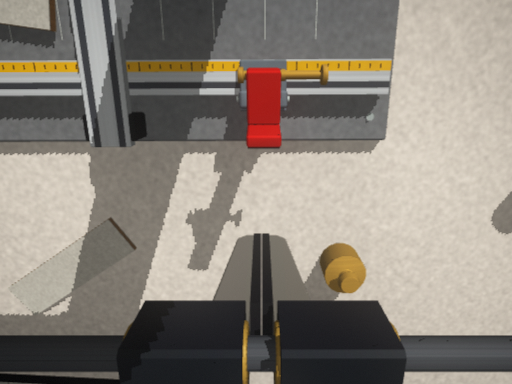

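View pics/t1.png

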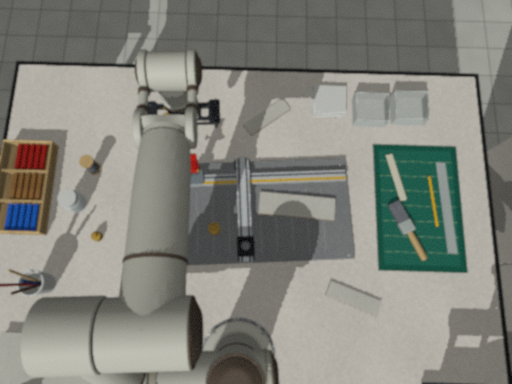

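The wrist view shows the raised flag at (264,110). The screw runs across at row 74, its feed-side tip at column ~237. The fingers are at column 262, lined up with the flag.

```bash
python3 - <<'E'
from h import *
D=load('w1')
for u in (248,281): print('tip edges',toC(plane(D,u,147,140)).round(1))
for u in (240,288): print('block',toC(plane(D,u,95,45)).round(1))
hsv=cv2.cvtColor(D['p'],cv2.COLOR_RGB2HSV)
m=((hsv[...,0]<8)|(hsv[...,0]>172))&(hsv[...,1]>150)&(hsv[...,2]>60)
P=toC(cloud(D)[m]); print(np.percentile(P,[1,10,50,90,99],axis=0).round(1))
for v in (70,90,110,125,132,138,144): print(v,toC(dp(D,264,v)).round(1))
for c in [(238,74),(246,74),(325,74),(300,74)]: print('screw',c,D['p'][c[1],c[0]],toC(dp(D,*c)).round(1), toC(plane(D,*c,125)).round(1))
# fence/base checks
for c in [(397,0),(386,138),(392,62)]: print(toC(plane(D,*c,15)).round(1))
hs=((hsv[...,0]>18)&(hsv[...,0]<30)&(hsv[...,1]>130)); v,u=np.nonzero(hs)
k=(v>58)&(v<73)&(u<70)|(v>58)&(v<73)&(u>335)&(u<390); Q=np.array([plane(D,a,b,35) for a,b in zip(u[k],v[k])]); f=np.polyfit(Q[:,1],Q[:,0],1);print('yellow',f,'yaw',-np.arctan(f[0]))
print('yel cutter x',np.mean(toC(Q)[:,0]))
for c in [(76,0),(106,0),(95,145),(130,145)]: print('rail',toC(plane(D,*c,52)).round(1))
E
```

```text
tip edges [ 67.5 135.4 140. ]
tip edges [ 67.6 158.9 140. ]
block [ 32.9 124.7  45. ]
block [ 33.  170.3  45. ]
[[ 14.2 134.8 128.1]
 [ 19.  137.  131.2]
 [ 40.2 146.2 135.6]
 [ 60.4 155.6 150.2]
 [ 65.4 157.7 152. ]]
70 [ 15.8 146.8 137.5]
90 [ 28.7 146.9 135.2]
110 [ 42.3 146.9 132.9]
125 [ 53.  146.9 130.5]
132 [ 56.4 146.8 145. ]
138 [ 59.8 146.7 150. ]
144 [ 63.7 146.7 151.1]
screw (238, 74) [145 109  47] [ 18.2 129.1 136.1] [ 17.7 128.4 125. ]
screw (246, 74) [114  48  30] [ 18.2 134.6 136.7] [ 17.7 134.1 125. ]
screw (325, 74) [163 124  52] [ 18.4 188.2 137.5] [ 17.9 190.4 125. ]
screw (300, 74) [178 135  56] [ 18.2 171.7 133.1] [ 17.8 172.6 125. ]
[-53.6 275.1  15. ]
[ 77.8 278.2  15. ]
[  1.9 276.4  15. ]
yellow [-6.65446279e-02  5.36315658e+02] yaw 0.06644666402498327
yel cutter x 6.372809345364052
rail [-46.2 -14.7  52. ]
rail [-46.1  11.2  52. ]
rail [ 78.9 -16.4  52. ]
rail [79.  17.5 52. ]
```

Request:
apply_moves([
  {"slide":[0,0.02,-0.91]},
  {"slide":[0,0.02,-0.91]},
  {"slide":[0,0.02,-0.91]},
  {"slide":[-0.3,-0.02,0]},
  {"slide":[-0.3,-0.02,0]},
  {"slide":[-0.3,-0.02,0]},
  {"slide":[-0.33,-0.022,0]},
  {"slide":[-0.33,-0.022,0]},
  {"slide":[-0.33,-0.022,0]},
  {"slide":[-0.33,-0.022,0.02]},
  {"slide":[-0.33,-0.022,0.02]},
  {"slide":[-0.33,-0.022,0.02]},
  {"slide":[-0.31,-0.02,-0.16]},
  {"slide":[-0.31,-0.02,-0.16]},
  {"slide":[-0.31,-0.02,-0.16]},
  {"slide":[-0.235,-0.015,-0.27]},
  {"slide":[-0.235,-0.015,-0.27]},
  {"slide":[-0.235,-0.015,-0.27]},
  {"slide":[-0.12,-0.01,-0.24]},
  {"slide":[-0.12,-0.01,-0.24]},
])

```text
invalid input at $.commands[0]: expected keys slide, rotation
```

```bash
python3 - <<'E'
from h import *
s=r.get_state(); print(s['t'],toC(s['ee_pos']).round(1),s['force'])
save('scene','s2'); D=load('s2');b=cv2.resize(D['p'][150:255,155:375],None,fx=3.6,fy=3.6,interpolation=cv2.INTER_CUBIC)
cv2.imwrite('pics/s2c.png',b[:,:,::-1])
E
```

```text
1.95 [110.  148.6 213.8] [-0.10239521 -0.19299425 -0.25431863]
```

View pics/s2c.png

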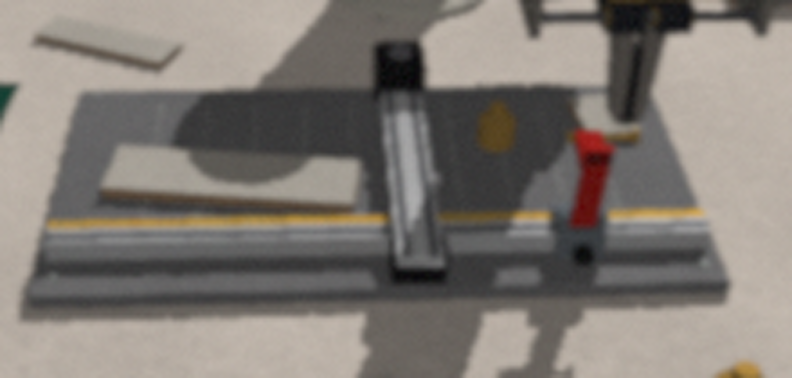

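Request:
apply_moves([
  {"slide":[0,-0.01,-0.91],"rotation":[0,0,0]},
  {"slide":[0,-0.01,-0.91],"rotation":[0,0,0]},
  {"slide":[0,-0.01,-0.91],"rotation":[0,0,0]},
  {"slide":[-0.3,-0.02,0],"rotation":[0,0,0]},
  {"slide":[-0.3,-0.02,0],"rotation":[0,0,0]},
  {"slide":[-0.3,-0.02,0],"rotation":[0,0,0]},
  {"slide":[-0.3,-0.022,0],"rotation":[0,0,0]},
  {"slide":[-0.3,-0.022,0],"rotation":[0,0,0]},
  {"slide":[-0.33,-0.022,0],"rotation":[0,0,0]},
  {"slide":[-0.33,-0.022,0.02],"rotation":[0,0,0]},
  {"slide":[-0.33,-0.022,0.02],"rotation":[0,0,0]},
  {"slide":[-0.33,-0.022,0.02],"rotation":[0,0,0]},
  {"slide":[-0.31,-0.02,-0.16],"rotation":[0,0,0]},
  {"slide":[-0.31,-0.02,-0.16],"rotation":[0,0,0]},
  {"slide":[-0.31,-0.02,-0.16],"rotation":[0,0,0]},
  {"slide":[-0.235,-0.015,-0.27],"rotation":[0,0,0]},
  {"slide":[-0.235,-0.015,-0.27],"rotation":[0,0,0]},
  {"slide":[-0.235,-0.015,-0.27],"rotation":[0,0,0]},
  {"slide":[-0.12,-0.01,-0.24],"rotation":[0,0,0]},
  {"slide":[-0.12,-0.01,-0.24],"rotation":[0,0,0]},
])

```text
t: 4.0
ee_pos: [488.8, 147.0, 80.7]
ee_rot: [1.365, 1.571, 1.433]
force: [1.5, -0.2, 0.9]
grip_width: 0.8
```

```bash
python3 - <<'E'
from h import *
s=r.get_state(); print(s['t'],toC(s['ee_pos']).round(1),s['force'])
save('scene','s3'); D=load('s3');b=cv2.resize(D['p'][150:255,155:375],None,fx=3.6,fy=3.6,interpolation=cv2.INTER_CUBIC)
cv2.imwrite('pics/s3c.png',b[:,:,::-1])
E
```

```text
4.0 [-31.3 147.9  80.7] [ 1.53020126 -0.2340872   0.93593157]
```

View pics/s3c.png

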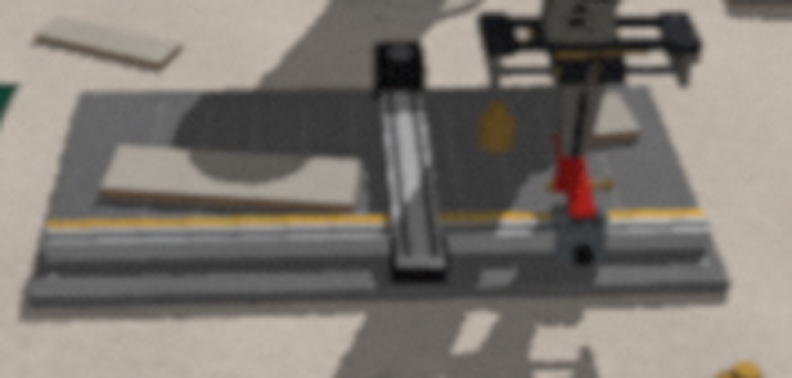

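Request:
apply_moves([
  {"slide":[-0.03,0,-0.14],"rotation":[0,0,0]},
  {"slide":[-0.03,0,-0.13],"rotation":[0,0,0]},
  {"slide":[-0.03,0,-0.13],"rotation":[0,0,0]},
  {"slide":[0,0,-0.1],"rotation":[0,0,0]},
  {"slide":[0,0,-0.05],"rotation":[0,0,0]},
])

```text
t: 4.55
ee_pos: [486.1, 147.0, 64.9]
ee_rot: [-3.053, 1.57, -2.985]
force: [-5.5, -1.1, 11.5]
grip_width: 0.2
```

Request:
apply_moves([
  {"slide":[0,0,-0.04],"rotation":[0,0,0]},
  {"slide":[0,0,0],"rotation":[0,0,0]},
])

```text
t: 4.75
ee_pos: [486.2, 147.0, 64.9]
ee_rot: [-2.975, 1.569, -2.907]
force: [-6.6, -0.8, 12.2]
grip_width: 0.4
```

Request:
apply_moves([
  {"slide":[0,0,0.5],"rotation":[0,0,0]},
  {"slide":[0,0,0.6],"rotation":[0,0,0]},
  {"slide":[0,0,0.6],"rotation":[0,0,0]},
  {"slide":[-0.26,-0.9,0],"rotation":[0,0,0]},
  {"slide":[-0.26,-0.9,0],"rotation":[0,0,0]},
  {"slide":[-0.26,-0.9,0],"rotation":[0,0,0]},
  {"slide":[-0.26,-0.9,0],"rotation":[0,0,0]},
  {"slide":[-0.26,-0.9,0],"rotation":[0,0,0]},
  {"slide":[-0.26,-0.9,0],"rotation":[0,0,0]},
  {"slide":[-0.26,-0.9,0],"rotation":[0,0,0]},
  {"slide":[-0.26,-0.9,0],"rotation":[0,0,0]},
  {"slide":[-0.26,-0.9,0],"rotation":[0,0,0]},
  {"slide":[-0.26,-0.9,0],"rotation":[0,0,0]},
  {"slide":[-0.26,-0.9,0],"rotation":[0,0,0]},
  {"slide":[-0.26,-0.9,0],"rotation":[0,0,0]},
  {"slide":[0,0,0],"rotation":[0,0,0]},
], jaw=-1)

```text
t: 6.35
ee_pos: [392.5, -179.7, 115.0]
ee_rot: [-1.108, 1.569, -1.044]
force: [0.9, 0.6, -0.5]
grip_width: 92.0
```

```bash
python3 - <<'E'
from h import *
s=r.get_state(); R=toolR(s);print(s['t'],toC(s['ee_pos']).round(1),s['force'],s['grip_width'],'yang',np.degrees(np.arctan2(R[1,1],R[0,1])),s['qpos'].round(2))
save('wrist','w4');save('scene','s4'); D=load('s4');b=cv2.resize(D['p'][150:255,155:375],None,fx=3.6,fy=3.6,interpolation=cv2.INTER_CUBIC)
cv2.imwrite('pics/s4c.png',b[:,:,::-1])
E
```

```text
6.35 [-148.9 -171.7  115. ] [ 0.93412154  0.60760701 -0.5322734 ] 92.01083346533527 yang 93.66621986089653 [-0.71 -0.12  2.09 -0.    1.17 -2.34]
```

View pics/s4c.png

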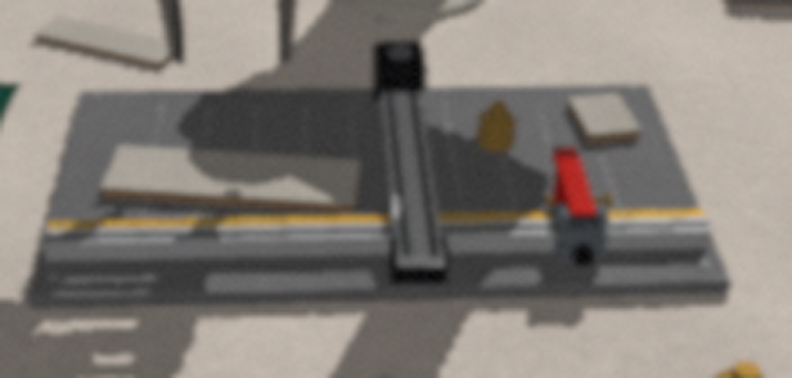

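View pics/w4.png

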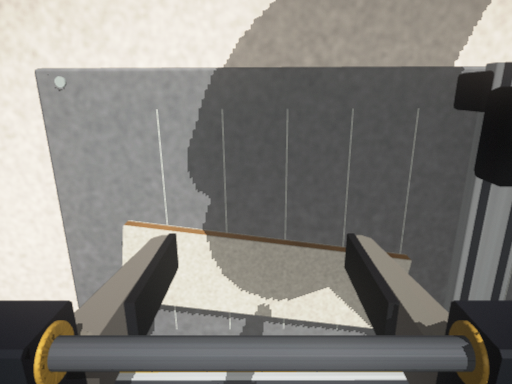

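Scene view: the flag is now level over the base at (575,185) in the crop. Wrist view: the panel's near brown edge runs (125,222)–(410,258).

```bash
python3 - <<'E'
from h import *
D=load('w4')
for c in [(125,222),(410,257)]: print('panel near edge',toC(plane(D,*c,27)).round(1))
for c in [(37,70),(450,66)]: print('base near edge',toC(plane(D,*c,15)).round(1))
D=load('s4')
hsv=cv2.cvtColor(D['p'],cv2.COLOR_RGB2HSV)
m=((hsv[...,0]<8)|(hsv[...,0]>172))&(hsv[...,1]>130)&(hsv[...,2]>60);m[:, :290]=0;m[:,345:]=0;m[:180]=0;m[230:]=0
P=toC(cloud(D)[m]); print(m.sum(),np.percentile(P,[5,20,50,80,95],axis=0).round(1))
v,u=np.nonzero(m); print(u.min(),u.max(),v.min(),v.max())
# expected tip corners
print(proj(D,toW([[-62,135,65],[-62,159,65],[36,147,65]])).round(1))
E
```

```text
panel near edge [-130.9 -282.3   27. ]
panel near edge [-99.2 -48.3  27. ]
base near edge [-247.1 -338.4   15. ]
base near edge [-249.1  -32.6   15. ]
143 [[-44.6 134.5  37.1]
 [-27.2 137.7  62.1]
 [ -2.9 145.1  64.3]
 [ 29.1 152.3  65.5]
 [ 40.7 156.6  66.9]]
309 320 192 210
[[307.8 189.8]
 [314.7 189.7]
 [316.4 207.3]]
```

Request:
apply_moves([
  {"slide":[0,0.05,-0.78],"rotation":[0,0,0]},
  {"slide":[0,0.05,-0.78],"rotation":[0,0,0]},
  {"slide":[0,0.05,-0.78],"rotation":[0,0,0]},
  {"slide":[0,0,-0.78],"rotation":[0,0,0]},
  {"slide":[0,0,0],"rotation":[0,0,0]},
  {"slide":[0.27,0.018,0],"rotation":[0,0,0]},
  {"slide":[0.27,0.018,0],"rotation":[0,0,0]},
  {"slide":[0.27,0.018,0],"rotation":[0,0,0]},
  {"slide":[0.27,0.018,0],"rotation":[0,0,0]},
  {"slide":[0.27,0.018,0],"rotation":[0,0,0]},
  {"slide":[0.27,0.018,0],"rotation":[0,0,0]},
  {"slide":[0.27,0.018,0],"rotation":[0,0,0]},
])

```text
t: 7.65
ee_pos: [450.0, -168.6, 21.1]
ee_rot: [2.837, 1.57, 2.905]
force: [-1.7, 0.3, 0.8]
grip_width: 91.7
```

Request:
apply_moves([
  {"slide":[0.1,0.007,0],"rotation":[0,0,0]},
  {"slide":[0.1,0.007,0],"rotation":[0,0,0]},
  {"slide":[0.1,0.007,0],"rotation":[0,0,0]},
  {"slide":[0,0,0],"rotation":[0,0,0]},
])

```text
t: 8.05
ee_pos: [458.8, -168.1, 21.1]
ee_rot: [-0.051, 1.57, 0.016]
force: [-0.1, 0.2, -0.3]
grip_width: 92.0
```

Request:
apply_moves([
  {"slide":[0.04,0.002,0],"rotation":[0,0,0]},
  {"slide":[0,0,0],"rotation":[0,0,0]},
])

```text
t: 8.25
ee_pos: [459.7, -168.0, 21.1]
ee_rot: [0.373, 1.571, 0.44]
force: [-0.8, -0.2, -0.4]
grip_width: 91.9
```

Request:
apply_moves([
  {"slide":[0.04,0.002,0],"rotation":[0,0,0]},
  {"slide":[0,0,0],"rotation":[0,0,0]},
])

```text
t: 8.45
ee_pos: [460.9, -168.0, 21.1]
ee_rot: [0.31, 1.571, 0.378]
force: [-0.2, 0.4, 0.3]
grip_width: 91.9
```

```bash
python3 - <<'E'
from h import *
s=r.get_state();print(toC(s['ee_pos']).round(1))
save('wrist','w5')
E
```

```text
[ -79.9 -164.5   21.1]
```

View pics/w5.png

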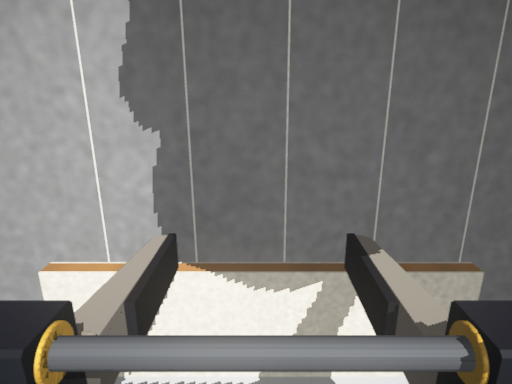

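The panel's near edge is level at row 265, so it is square to the tool. There is no fence force yet, so I'll keep going in small steps.

Request:
apply_moves([
  {"slide":[0.04,0.002,0],"rotation":[0,0,0]},
  {"slide":[0,0,0],"rotation":[0,0,0]},
])

```text
t: 8.7
ee_pos: [461.6, -167.9, 21.0]
ee_rot: [2.965, 1.57, 3.033]
force: [-3.2, -1.5, 3.3]
grip_width: 91.8
```

Request:
apply_moves([
  {"slide":[0.04,0.002,0],"rotation":[0,0,0]},
  {"slide":[0,0,0],"rotation":[0,0,0]},
])

```text
t: 8.9
ee_pos: [461.7, -167.9, 21.0]
ee_rot: [3.005, 1.567, 3.073]
force: [-8.4, -0.9, 5.7]
grip_width: 91.9
```

Request:
apply_moves([
  {"slide":[0.04,0.002,0],"rotation":[0,0,0]},
  {"slide":[0,0,0],"rotation":[0,0,0]},
])

```text
t: 9.1
ee_pos: [461.9, -167.9, 20.9]
ee_rot: [3.007, 1.564, 3.076]
force: [-13.0, -2.1, 9.1]
grip_width: 91.8
```

Request:
apply_moves([
  {"slide":[-0.3,-0.02,0],"rotation":[0,0,0]},
  {"slide":[-0.3,-0.02,0.2],"rotation":[0,0,0]},
  {"slide":[0,0,0.9],"rotation":[0,0,0]},
  {"slide":[0,0,0.9],"rotation":[0,0,0]},
  {"slide":[0.19,-0.42,0],"rotation":[0,0,-0.95]},
  {"slide":[0.19,-0.42,0],"rotation":[0,0,-0.95]},
  {"slide":[0.19,-0.42,0],"rotation":[0,0,-0.95]},
  {"slide":[0.19,-0.42,0],"rotation":[0,0,-0.95]},
  {"slide":[0.19,-0.42,0],"rotation":[0,0,-0.95]},
  {"slide":[0.19,-0.42,0],"rotation":[0,0,-0.95]},
  {"slide":[0.19,-0.42,0],"rotation":[0,0,-0.95]},
  {"slide":[0.19,-0.42,0],"rotation":[0,0,-0.95]},
  {"slide":[0.19,-0.42,0],"rotation":[0,0,-0.95]},
  {"slide":[0.19,-0.42,0],"rotation":[0,0,-0.95]},
  {"slide":[0.19,-0.42,0],"rotation":[0,0,-0.95]},
  {"slide":[0.19,-0.42,0],"rotation":[0,0,-0.78]},
  {"slide":[0,0,0],"rotation":[0,0,0]},
], jaw=0.65)

```text
t: 10.8
ee_pos: [515.6, -321.6, 81.3]
ee_rot: [0.973, 1.569, -0.529]
force: [-0.1, 0.9, -0.8]
grip_width: 16.0
```

```bash
python3 - <<'E'
from h import *
D=load('w5')
for c in [(40,264),(482,264)]: print('near corners',toC(plane(D,*c,27)).round(1))
s=r.get_state();R=toolR(s);print(s['t'],toC(s['ee_pos']).round(1),s['grip_width'],'yang',np.degrees(np.arctan2(R[1,1],R[0,1])),s['qpos'].round(2),s['force'])
save('wrist','w6');save('top','t6')
D=load('t6');b=cv2.resize(D['p'][140:280,140:370],None,fx=3.4,fy=3.4,interpolation=cv2.INTER_CUBIC)
cv2.imwrite('pics/t6c.png',b[:,:,::-1])
E
```

```text
near corners [ -74.4 -283.1   27. ]
near corners [-74.6 -47.   27. ]
10.8 [ -35.5 -321.4   81.3] 16.015562556677796 yang 3.957041116261975 [-0.76  0.37  1.62  0.    1.15 -0.83] [-0.10362072  0.94580909 -0.77249357]
```

View pics/w6.png

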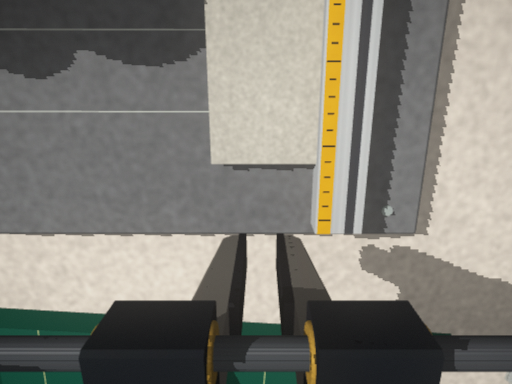

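View pics/t6c.png

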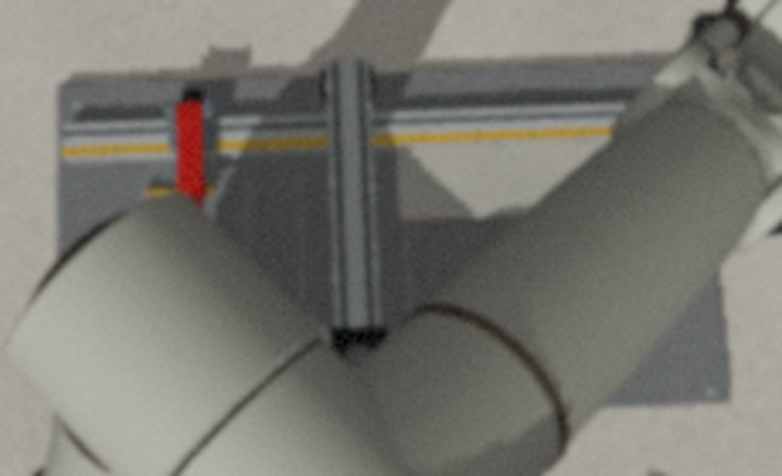

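Request:
apply_moves([
  {"slide":[0,0,-1],"rotation":[0,0,0]},
  {"slide":[0,0,-1],"rotation":[0,0,0]},
  {"slide":[-0.018,0.27,0],"rotation":[0,0,0]},
  {"slide":[-0.018,0.27,0],"rotation":[0,0,0]},
  {"slide":[-0.018,0.27,0],"rotation":[0,0,0]},
  {"slide":[-0.02,0.3,0],"rotation":[0,0,0]},
  {"slide":[-0.02,0.3,0],"rotation":[0,0,0]},
  {"slide":[-0.02,0.3,0],"rotation":[0,0,0]},
  {"slide":[-0.02,0.3,0],"rotation":[0,0,0]},
  {"slide":[-0.02,0.3,0],"rotation":[0,0,0]},
  {"slide":[-0.019,0.3,0],"rotation":[0,0,0]},
  {"slide":[-0.019,0.3,0],"rotation":[0,0,0]},
  {"slide":[-0.019,0.3,0],"rotation":[0,0,0]},
  {"slide":[-0.019,0.3,0],"rotation":[0,0,0]},
  {"slide":[0,0,0],"rotation":[0,0,0]},
])

```text
t: 12.4
ee_pos: [507.4, -213.1, 20.6]
ee_rot: [-2.551, 1.569, 2.233]
force: [-0.3, 0.3, -0.7]
grip_width: 16.0
```

```bash
python3 - <<'E'
from h import *
s=r.get_state();print(s['t'],toC(s['ee_pos']).round(1),s['grip_width'],s['force'])
save('wrist','w7');save('scene','s7')
D=load('s7');b=cv2.resize(D['p'][150:255,155:375],None,fx=3.6,fy=3.6,interpolation=cv2.INTER_CUBIC)
cv2.imwrite('pics/s7c.png',b[:,:,::-1])
E
```

```text
12.4 [ -36.5 -212.7   20.6] 16.005997801655866 [-0.32176016  0.32867884 -0.73078003]
```

View pics/w7.png

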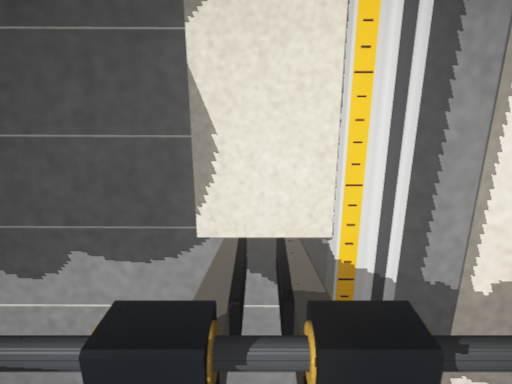

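View pics/s7c.png

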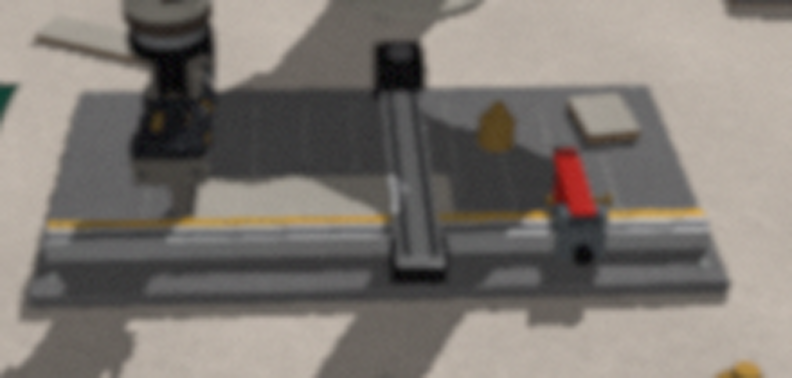

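Request:
apply_moves([
  {"slide":[-0.019,0.3,0],"rotation":[0,0,0]},
  {"slide":[-0.019,0.3,0],"rotation":[0,0,0]},
  {"slide":[-0.019,0.3,0],"rotation":[0,0,0]},
  {"slide":[-0.019,0.3,0],"rotation":[0,0,0]},
  {"slide":[-0.019,0.3,0],"rotation":[0,0,0]},
  {"slide":[-0.019,0.3,0],"rotation":[0,0,0]},
  {"slide":[-0.019,0.3,0],"rotation":[0,0,0]},
  {"slide":[-0.019,0.3,0],"rotation":[0,0,0]},
  {"slide":[0,0,0],"rotation":[0,0,0]},
])

```text
t: 13.4
ee_pos: [503.1, -141.5, 20.9]
ee_rot: [-2.447, 1.57, 2.337]
force: [0.4, -0.5, 0.7]
grip_width: 16.4
```

```bash
python3 - <<'E'
from h import *
s=r.get_state();print(s['t'],toC(s['ee_pos']).round(1),s['grip_width'],s['force'])
save('wrist','w8');save('scene','s8');save('top','t8')
D=load('s8');b=cv2.resize(D['p'][170:230,230:345],None,fx=6.5,fy=6.5,interpolation=cv2.INTER_CUBIC)
cv2.imwrite('pics/s8c.png',b[:,:,::-1])
D=load('t8');b=cv2.resize(D['p'][150:230,160:300],None,fx=5.5,fy=5.5,interpolation=cv2.INTER_CUBIC)
cv2.imwrite('pics/t8c.png',b[:,:,::-1])
E
```

```text
13.4 [ -36.1 -140.9   20.9] 16.431883495398125 [ 0.39145285 -0.47842133  0.72134986]
```

View pics/t8c.png

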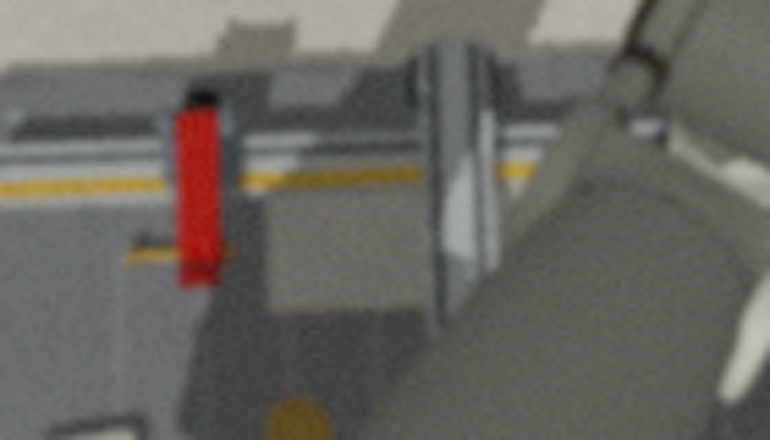

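View pics/s8c.png

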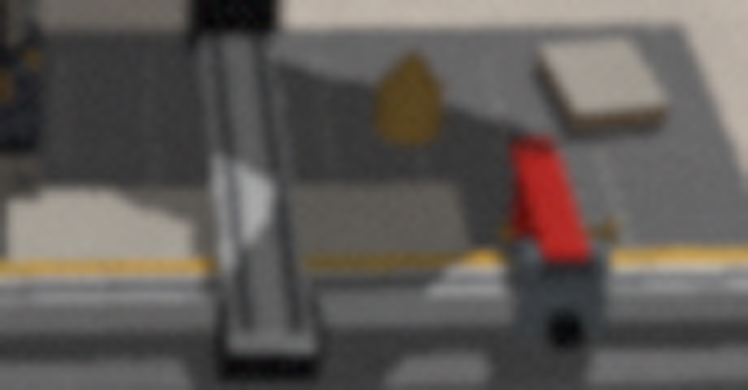

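View pics/w8.png

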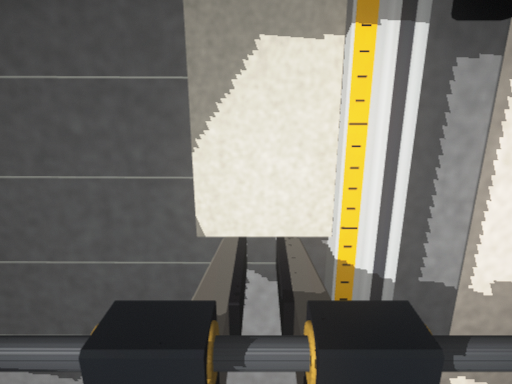

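Request:
apply_moves([
  {"slide":[-0.0066,0.1,0],"rotation":[0,0,0]},
  {"slide":[-0.0066,0.1,0],"rotation":[0,0,0]},
  {"slide":[-0.0066,0.1,0],"rotation":[0,0,0]},
  {"slide":[-0.0066,0.1,0],"rotation":[0,0,0]},
  {"slide":[-0.0066,0.1,0],"rotation":[0,0,0]},
  {"slide":[0,0,0],"rotation":[0,0,0]},
])

```text
t: 14.15
ee_pos: [502.4, -127.4, 21.1]
ee_rot: [-3.082, 1.57, 1.701]
force: [1.6, -0.3, -0.2]
grip_width: 16.0
```

Request:
apply_moves([
  {"slide":[-0.002,0.03,0],"rotation":[0,0,0]},
  {"slide":[-0.002,0.03,0],"rotation":[0,0,0]},
])

```text
t: 14.35
ee_pos: [502.3, -126.1, 21.1]
ee_rot: [-1.188, 1.571, -2.688]
force: [0.1, -0.8, -0.4]
grip_width: 16.0
```

Request:
apply_moves([
  {"slide":[-0.002,0.03,0],"rotation":[0,0,0]},
  {"slide":[-0.002,0.03,0],"rotation":[0,0,0]},
])

```text
t: 14.55
ee_pos: [502.1, -124.2, 21.1]
ee_rot: [-2.243, 1.571, 2.54]
force: [-0.1, -0.7, 0.6]
grip_width: 16.1
```

Request:
apply_moves([
  {"slide":[-0.002,0.025,0],"rotation":[0,0,0]},
  {"slide":[0,0,0],"rotation":[0,0,0]},
])

```text
t: 14.75
ee_pos: [502.1, -123.4, 21.1]
ee_rot: [-2.616, 1.571, 2.167]
force: [-0.5, -0.2, 0.5]
grip_width: 16.3
```

Request:
apply_moves([
  {"slide":[-0.001,0.02,0],"rotation":[0,0,0]},
  {"slide":[0,0,0],"rotation":[0,0,0]},
])

```text
t: 14.95
ee_pos: [502.0, -122.9, 21.1]
ee_rot: [-2.458, 1.571, 2.325]
force: [-0.5, -1.6, -0.1]
grip_width: 16.3
```

Request:
apply_moves([
  {"slide":[-0.001,0.02,0],"rotation":[0,0,0]},
  {"slide":[0,0,0],"rotation":[0,0,0]},
])

```text
t: 15.15
ee_pos: [502.0, -122.3, 21.1]
ee_rot: [-2.533, 1.571, 2.25]
force: [-0.6, -1.4, 0.1]
grip_width: 15.8
```

Request:
apply_moves([
  {"slide":[-0.001,0.02,0],"rotation":[0,0,0]},
  {"slide":[0,0,0],"rotation":[0,0,0]},
])

```text
t: 15.35
ee_pos: [502.1, -121.9, 21.1]
ee_rot: [0.148, 1.57, -1.352]
force: [-0.4, -1.0, -0.1]
grip_width: 16.1
```

Request:
apply_moves([
  {"slide":[-0.001,0.02,0],"rotation":[0,0,0]},
  {"slide":[0,0,0],"rotation":[0,0,0]},
])

```text
t: 15.55
ee_pos: [502.3, -121.7, 21.3]
ee_rot: [0.437, 1.57, -1.063]
force: [0.4, -3.6, 0.1]
grip_width: 15.9
```

Request:
apply_moves([
  {"slide":[-0.001,0.015,0],"rotation":[0,0,0]},
  {"slide":[0,0,0],"rotation":[0,0,0]},
])

```text
t: 15.75
ee_pos: [502.4, -121.5, 21.4]
ee_rot: [0.453, 1.569, -1.047]
force: [0.3, -6.4, -0.5]
grip_width: 16.2
```

Request:
apply_moves([
  {"slide":[0,0,0],"rotation":[0,0,0]},
  {"slide":[0,0,0],"rotation":[0,0,0]},
])

```text
t: 15.95
ee_pos: [502.4, -121.6, 21.4]
ee_rot: [0.452, 1.569, -1.048]
force: [0.2, -4.9, 0.1]
grip_width: 15.6
```

Request:
apply_moves([
  {"slide":[0,0,0],"rotation":[0,0,0]},
  {"slide":[0,0,0],"rotation":[0,0,0]},
])

```text
t: 16.15
ee_pos: [502.4, -121.5, 21.4]
ee_rot: [0.46, 1.569, -1.04]
force: [0.4, -4.8, -0.2]
grip_width: 16.3
```

Request:
apply_moves([
  {"slide":[0,0.005,0],"rotation":[0,0,0]},
  {"slide":[0,0,0],"rotation":[0,0,0]},
  {"slide":[0,0,0],"rotation":[0,0,0]},
  {"slide":[0,0,0],"rotation":[0,0,0]},
])

```text
t: 16.55
ee_pos: [502.4, -121.5, 21.5]
ee_rot: [0.448, 1.569, -1.053]
force: [0.2, -5.6, 0.6]
grip_width: 16.0
```

Request:
apply_moves([
  {"slide":[0,0,0],"rotation":[0,0,0]},
  {"slide":[0,0,0],"rotation":[0,0,0]},
  {"slide":[0,0,0],"rotation":[0,0,0]},
  {"slide":[0,0,0],"rotation":[0,0,0]},
])

```text
t: 16.95
ee_pos: [502.5, -121.5, 21.5]
ee_rot: [0.465, 1.569, -1.035]
force: [-0.5, -5.4, -0.3]
grip_width: 16.1
```

Request:
apply_moves([
  {"slide":[0,0,0],"rotation":[0,0,0]},
  {"slide":[0,0,0],"rotation":[0,0,0]},
  {"slide":[0,0,0],"rotation":[0,0,0]},
  {"slide":[0,0,0],"rotation":[0,0,0]},
])

```text
t: 17.35
ee_pos: [502.4, -121.5, 21.5]
ee_rot: [0.454, 1.569, -1.046]
force: [0.8, -4.7, -0.8]
grip_width: 16.1
```

Request:
apply_moves([
  {"slide":[0.003,-0.04,0],"rotation":[0,0,0]},
  {"slide":[0.01,-0.15,0],"rotation":[0,0,0]},
  {"slide":[0.02,-0.3,0],"rotation":[0,0,0]},
  {"slide":[0.02,-0.3,0],"rotation":[0,0,0]},
  {"slide":[0,-0.1,0.8],"rotation":[0,0,0]},
  {"slide":[0,-0.1,1],"rotation":[0,0,0]},
  {"slide":[0,-0.1,1],"rotation":[0,0,0]},
  {"slide":[0,0,0],"rotation":[0,0,0]},
])

```text
t: 18.15
ee_pos: [506.6, -155.8, 109.7]
ee_rot: [0.996, 1.562, -0.505]
force: [0.3, 0.6, 0.9]
grip_width: 16.3
```

```bash
python3 - <<'E'
from h import *
s=r.get_state();print(s['t'],toC(s['ee_pos']).round(1),s['force'])
save('wrist','w9');save('scene','s9');save('top','t9')
D=load('s9');b=cv2.resize(D['p'][170:230,230:345],None,fx=6.5,fy=6.5,interpolation=cv2.INTER_CUBIC)
cv2.imwrite('pics/s9c.png',b[:,:,::-1])
D=load('t9');b=cv2.resize(D['p'][150:230,160:300],None,fx=5.5,fy=5.5,interpolation=cv2.INTER_CUBIC)
cv2.imwrite('pics/t9c.png',b[:,:,::-1])
for n in ['s8','s9','t8','t9']:
    D=load(n);hsv=cv2.cvtColor(D['p'],cv2.COLOR_RGB2HSV)
    m=((hsv[...,0]<8)|(hsv[...,0]>172))&(hsv[...,1]>130)&(hsv[...,2]>60)
    if n[0]=='s': m[:,:290]=0;m[:,345:]=0;m[:180]=0;m[230:]=0
    else: m[:,:170]=0;m[:,215:]=0;m[:150]=0;m[215:]=0
    v,u=np.nonzero(m);print(n,len(u),u.mean().round(2),v.mean().round(2))
E
```

```text
18.15 [ -33.5 -155.4  109.7] [0.27897055 0.56815357 0.9362149 ]
s8 155 313.41 200.63
s9 153 313.49 200.78
t8 250 195.62 185.24
t9 253 195.64 185.32
```

View pics/w9.png

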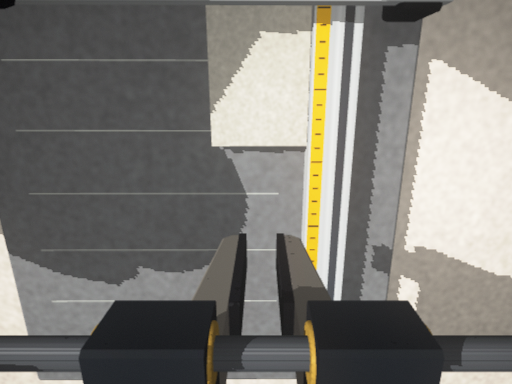

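View pics/t9c.png

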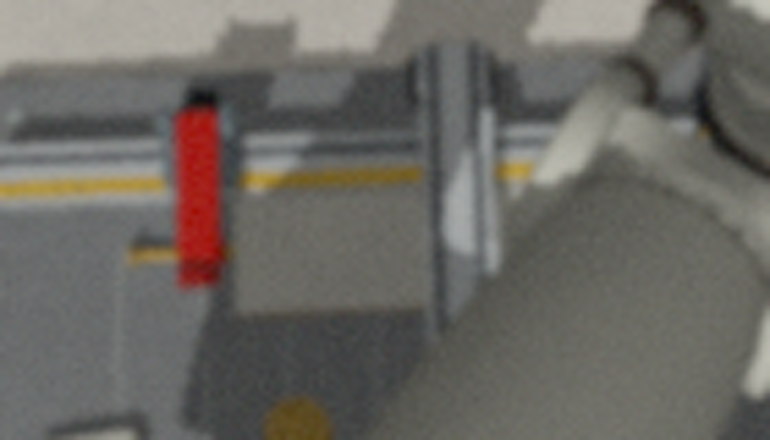

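View pics/s9c.png

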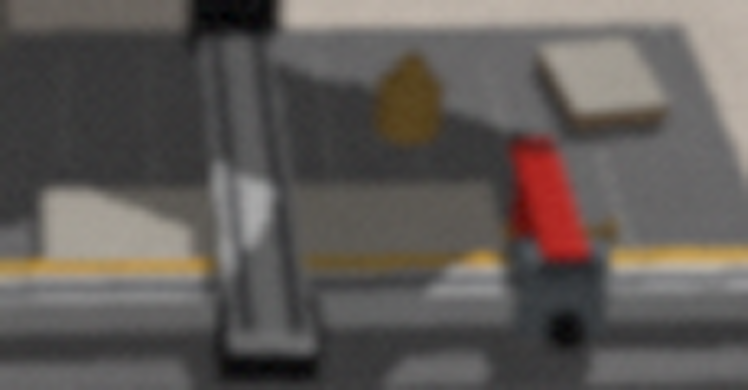

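Request:
apply_moves([
  {"slide":[0,0,1],"rotation":[0,0,0]},
  {"slide":[-0.06,0.9,0.3],"rotation":[0,0,0]},
  {"slide":[-0.06,0.9,0],"rotation":[0,0,0]},
  {"slide":[-0.06,0.9,0],"rotation":[0,0,0]},
  {"slide":[-0.06,0.9,0],"rotation":[0,0,0]},
  {"slide":[-0.06,0.9,0],"rotation":[0,0,0]},
  {"slide":[0,0,0],"rotation":[0,0,0]},
  {"slide":[0,0,0],"rotation":[0,0,0]},
])

```text
t: 19.1
ee_pos: [493.7, -18.0, 142.8]
ee_rot: [-1.763, 1.568, 3.021]
force: [-0.1, -0.2, 0.2]
grip_width: 16.3
```

```bash
python3 - <<'E'
from h import *
s=r.get_state();print(s['t'],toC(s['ee_pos']).round(1),s['force'])
save('wrist','wa')
D=load('w9');b=cv2.resize(D['p'][0:165,190:350],None,fx=3.6,fy=3.6,interpolation=cv2.INTER_CUBIC)
cv2.imwrite('pics/w9c.png',b[:,:,::-1])
E
```

```text
19.1 [-37.3 -17.1 142.8] [-0.12003124 -0.24217052  0.19384063]
```

View pics/wa.png

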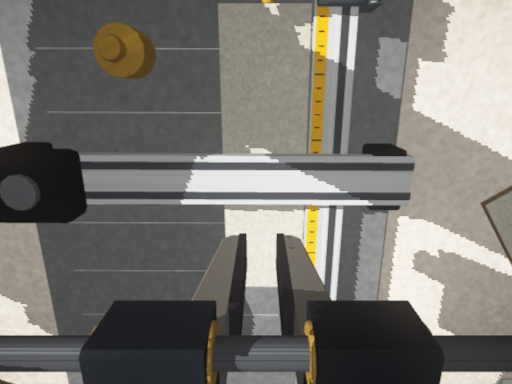

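View pics/w9c.png

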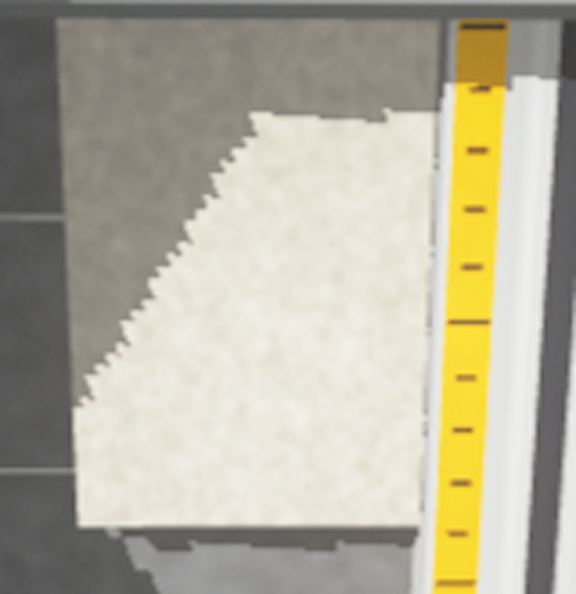

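Request:
apply_moves([
  {"slide":[-0.06,0.9,0],"rotation":[0,0,0]},
  {"slide":[-0.06,0.9,0],"rotation":[0,0,0]},
  {"slide":[-0.06,0.7,0],"rotation":[0,0,0]},
  {"slide":[0,0,0],"rotation":[0,0,0]},
  {"slide":[0,0,0],"rotation":[0,0,0]},
])

```text
t: 19.65
ee_pos: [489.2, 55.8, 143.8]
ee_rot: [-0.771, 1.57, -2.271]
force: [0.2, -0.2, 0.2]
grip_width: 16.3
```

```bash
python3 - <<'E'
from h import *
s=r.get_state();print(s['t'],toC(s['ee_pos']).round(1),s['force'])
save('wrist','wb')
D=load('wb');b=cv2.resize(D['p'][20:190,190:360],None,fx=3.5,fy=3.5,interpolation=cv2.INTER_CUBIC)
cv2.imwrite('pics/wbc.png',b[:,:,::-1])
E
```

```text
19.65 [-36.9  56.8 143.8] [ 0.20195496 -0.1906273   0.20100626]
```

View pics/wb.png

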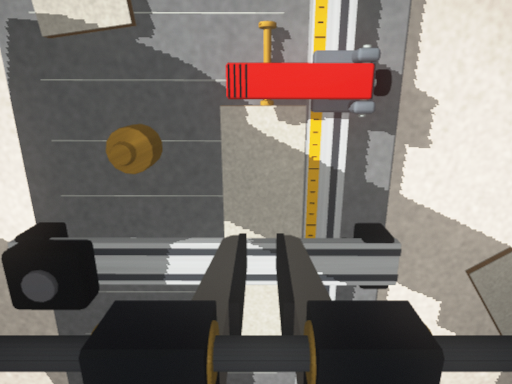

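View pics/wbc.png

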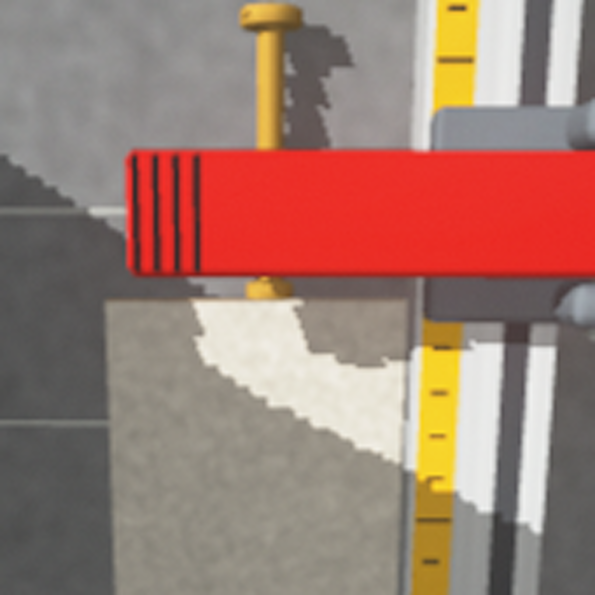

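```bash
python3 - <<'E'
from h import *
def edges(n,rows,dx):
    D=load(n);g=cv2.GaussianBlur(cv2.cvtColor(D['p'],cv2.COLOR_RGB2GRAY),(3,3),0).astype(float)
    hsv=cv2.cvtColor(D['p'],cv2.COLOR_RGB2HSV)
    for v in rows:
        d=np.diff(g[v]); l=200+np.argmax(d[200:240])+.5
        y=np.nonzero((hsv[v,290:345,0]>18)&(hsv[v,290:345,0]<32)&(hsv[v,290:345,1]>130))[0]+290
        a=toC(plane(D,l,v,27));b=toC(plane(D,y.mean(),v,35))
        print(n,v,'near x %.1f y %.1f'%(a[0],a[1]),'yellow x %.1f'%b[0],'diff %.1f'%(b[0]-a[0]), g[v,296:322].astype(int) if v==rows[0] else '')
edges('wb',[120,140,160,180,200,220],0)
edges('w9',[40,70,90,110,125,140],0)
edges('wa',[60,80,100,120,140,220,230],0)
E
```

```text
wb 120 near x -71.2 y 116.5 yellow x 6.4 diff 77.5 [148 148 148 147 145 144 142 141 138 128 122 148 193 218 214 203 195 183
 169 164 164 164 167 172 178 186]
wb 140 near x -70.8 y 100.1 yellow x 6.4 diff 77.2 
wb 160 near x -70.5 y 83.2 yellow x 6.3 diff 76.9 
wb 180 near x -71.1 y 65.7 yellow x 6.3 diff 77.4 
wb 200 near x -70.7 y 47.5 yellow x 6.3 diff 77.0 
wb 220 near x -70.4 y 28.7 yellow x 6.3 diff 76.7 
w9 40 near x -70.0 y -40.3 yellow x 6.7 diff 76.8 [226 228 227 225 224 223 223 225 227 228 230 230 230 222 199 188 204 222
 228 223 212 208 206 195 182 176]
w9 70 near x -48.0 y -59.3 yellow x 6.8 diff 54.8 
w9 90 near x -59.5 y -72.5 yellow x 6.8 diff 66.3 
w9 110 near x -68.5 y -86.2 yellow x 6.8 diff 75.3 
w9 125 near x -69.6 y -96.8 yellow x 6.6 diff 76.3 
w9 140 near x -70.1 y -107.6 yellow x 6.8 diff 76.9 
wa 60 near x -70.4 y 88.4 yellow x 6.6 diff 77.0 [138 139 140 141 141 141 140 140 140 142 143 143 138 124 109 109 127 142
 141 136 131 117 100  91  90  94]
wa 80 near x -70.8 y 73.7 yellow x 6.6 diff 77.4 
wa 100 near x -70.5 y 58.4 yellow x 6.7 diff 77.1 
wa 120 near x -70.1 y 42.7 yellow x 6.7 diff 76.8 
wa 140 near x -70.6 y 26.4 yellow x 6.3 diff 76.9 
wa 220 near x -70.0 y -44.8 yellow x 6.4 diff 76.4 
wa 230 near x -70.2 y -54.4 yellow x 6.9 diff 77.1
```

```bash
python3 - <<'E'
from h import *
def edges(n,rows,lo=195,hi=230):
    D=load(n);g=cv2.GaussianBlur(cv2.cvtColor(D['p'],cv2.COLOR_RGB2GRAY),(3,3),0).astype(float)
    hsv=cv2.cvtColor(D['p'],cv2.COLOR_RGB2HSV); A=[]
    for v in rows:
        d=np.diff(g[v]); l=lo+np.argmax(d[lo:hi])
        w=np.clip(d[l-2:l+3],0,None); l=(w*np.arange(l-2,l+3)).sum()/w.sum()+.5
        y=np.nonzero((hsv[v,290:400,0]>18)&(hsv[v,290:400,0]<32)&(hsv[v,290:400,1]>130))[0]+290
        a=toC(plane(D,l,v,27));b=toC(plane(D,y.mean(),v,35)); A.append([a[1],b[0]-a[0]])
    A=np.array(A); print(n,'y %.0f..%.0f'%(A[0,0],A[-1,0]),'diff med %.2f sd %.2f'%(np.median(A[:,1]),A[:,1].std()),'slope',np.polyfit(A[:,0],A[:,1],1)[0].round(4))
edges('w6',range(5,155,3)); edges('w7',range(5,230,3),180,205); edges('w8',range(160,230,3),180,205)
edges('w9',range(10,60,2)); edges('w9',range(122,145,2)); edges('wb',range(112,230,3),210,235); edges('wa',range(30,145,3),210,235); edges('wa',range(212,232,2),215,235)
E
```

```text
w6 y -191..-277 diff med 76.14 sd 0.21 slope -0.0017
w7 y -95..-197 diff med 76.94 sd 2.17 slope -0.0095
w8 y -90..-127 diff med 76.64 sd 0.81 slope 0.0471
w9 y -22..-52 diff med 76.74 sd 0.19 slope 0.0052
w9 y -95..-111 diff med 76.56 sd 0.18 slope -0.0082
wb y 123..20 diff med 77.06 sd 0.50 slope -0.0025
wa y 110..23 diff med 77.09 sd 0.20 slope 0.0015
wa y -37..-54 diff med 76.81 sd 0.15 slope 0.0015
```

Screw contact looks good. The edge offsets allow up to about 0.5–0.9 mm of gap at the fence near the leading end. I'll give it one gentle two-finger nudge square into the fence, with the fingers straddling the rail.

Request:
apply_moves([
  {"slide":[-0.16,-0.155,0],"rotation":[0,0,0.936]},
  {"slide":[-0.16,-0.155,0],"rotation":[0,0,0.936]},
  {"slide":[-0.16,-0.155,0],"rotation":[0,0,0.936]},
  {"slide":[-0.16,-0.155,0],"rotation":[0,0,0.936]},
  {"slide":[-0.16,-0.155,0],"rotation":[0,0,0.936]},
  {"slide":[-0.16,-0.155,0],"rotation":[0,0,0.936]},
  {"slide":[-0.16,-0.155,0],"rotation":[0,0,0.936]},
  {"slide":[-0.16,-0.155,0],"rotation":[0,0,0.936]},
  {"slide":[-0.16,-0.155,0],"rotation":[0,0,0.936]},
  {"slide":[-0.16,-0.155,0],"rotation":[0,0,0.936]},
  {"slide":[-0.16,-0.155,0],"rotation":[0,0,0.936]},
  {"slide":[-0.16,-0.155,0],"rotation":[0,0,0.936]},
  {"slide":[0,0,0],"rotation":[0,0,0]},
  {"slide":[0,0,0],"rotation":[0,0,0]},
], jaw=-1)

```text
t: 21.1
ee_pos: [431.8, 0.2, 144.2]
ee_rot: [-0.432, 1.57, -0.369]
force: [-0.0, -0.1, -1.2]
grip_width: 92.1
```

```bash
python3 - <<'E'
from h import *
s=r.get_state();R=toolR(s);print(s['t'],toC(s['ee_pos']).round(1),s['force'],s['grip_width'],'yang',np.degrees(np.arctan2(R[1,1],R[0,1])))
save('wrist','wc')
D=load('wc'); 
for c in [(0,0)]: pass
E
```

```text
21.1 [-97.9   5.1 144.2] [-0.01515187 -0.10802746 -1.15094264] 92.12459790009248 yang 93.62014862795293
```

View pics/wc.png

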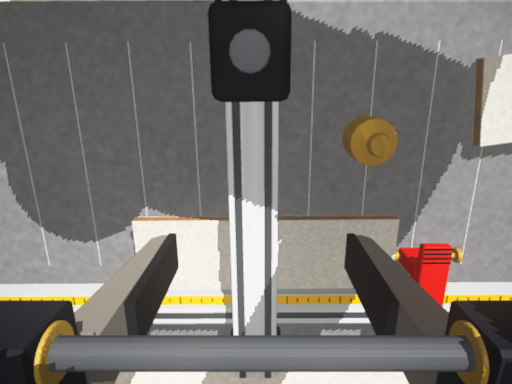

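```bash
python3 - <<'E'
from h import *
D=load('wc')
print('weight',[toC(plane(D,*c,25)).round(1) for c in [(343,140),(397,140),(370,166)]])
print('panel near', [toC(plane(D,*c,27)).round(1) for c in [(133,217),(398,217)]], 'knife',toC(plane(D,250,100,89)).round(1))
E
```

```text
weight [array([-141.2,   73.7,   25. ]), array([-141. ,  119.1,   25. ]), array([-118.8,   98.4,   25. ])]
panel near [array([ -73.5, -110. ,   27. ]), array([-72.7, 127. ,  27. ])] knife [-175.4   -2.1   89. ]
```

Request:
apply_moves([
  {"slide":[0,0,-0.82],"rotation":[0,0,0]},
  {"slide":[0,0,-0.82],"rotation":[0,0,0]},
  {"slide":[0,0,-0.82],"rotation":[0,0,0]},
  {"slide":[0,0,-0.82],"rotation":[0,0,0]},
  {"slide":[0,0,-0.8],"rotation":[0,0,0]},
  {"slide":[0,0,0],"rotation":[0,0,0]},
  {"slide":[0.1,0.0066,0],"rotation":[0,0,0]},
  {"slide":[0.1,0.0066,0],"rotation":[0,0,0]},
  {"slide":[0.1,0.0066,0],"rotation":[0,0,0]},
  {"slide":[0.1,0.0066,0],"rotation":[0,0,0]},
  {"slide":[0.1,0.0066,0],"rotation":[0,0,0]},
  {"slide":[0,0,0],"rotation":[0,0,0]},
])

```text
t: 22.35
ee_pos: [447.2, 1.9, 22.1]
ee_rot: [-0.322, 1.57, -0.254]
force: [0.0, -0.1, -0.5]
grip_width: 92.0
```

Request:
apply_moves([
  {"slide":[0.035,0.0025,0],"rotation":[0,0,0]},
  {"slide":[0.035,0.0025,0],"rotation":[0,0,0]},
  {"slide":[0,0,0],"rotation":[0,0,0]},
])

```text
t: 22.65
ee_pos: [448.7, 2.1, 21.7]
ee_rot: [2.751, 1.571, 2.819]
force: [-0.1, 0.4, -1.1]
grip_width: 91.7
```

```bash
python3 - <<'E'
from h import *
s=r.get_state();R=toolR(s);print(s['t'],toC(s['ee_pos']).round(1),s['force'])
E
```

```text
22.65 [-80.9   5.9  21.7] [-0.07358901  0.42537246 -1.11507718]
```

Request:
apply_moves([
  {"slide":[0.03,0.002,0],"rotation":[0,0,0]},
  {"slide":[0,0,0],"rotation":[0,0,0]},
])

```text
t: 22.85
ee_pos: [449.4, 2.2, 21.6]
ee_rot: [2.839, 1.57, 2.907]
force: [-1.1, 0.0, 0.7]
grip_width: 91.7
```

Request:
apply_moves([
  {"slide":[0.02,0.001,0],"rotation":[0,0,0]},
  {"slide":[0,0,0],"rotation":[0,0,0]},
])

```text
t: 23.05
ee_pos: [450.0, 2.2, 21.6]
ee_rot: [2.816, 1.57, 2.884]
force: [-0.1, 0.5, -0.3]
grip_width: 91.9
```

Request:
apply_moves([
  {"slide":[0.02,0.001,0],"rotation":[0,0,0]},
  {"slide":[0,0,0],"rotation":[0,0,0]},
])

```text
t: 23.25
ee_pos: [450.1, 2.3, 21.6]
ee_rot: [3.013, 1.569, 3.081]
force: [-4.2, -0.4, 3.1]
grip_width: 91.8
```

Request:
apply_moves([
  {"slide":[0.02,0.001,0],"rotation":[0,0,0]},
  {"slide":[0,0,0],"rotation":[0,0,0]},
])

```text
t: 23.45
ee_pos: [450.1, 2.3, 21.5]
ee_rot: [3.055, 1.568, 3.123]
force: [-5.7, -0.9, 5.0]
grip_width: 91.8
```

Request:
apply_moves([
  {"slide":[-0.03,-0.002,0],"rotation":[0,0,0]},
  {"slide":[-0.06,-0.004,0],"rotation":[0,0,0]},
  {"slide":[-0.3,-0.02,0],"rotation":[0,0,0]},
  {"slide":[-0.2,-0.013,0.2],"rotation":[0,0,0]},
  {"slide":[0,0,1],"rotation":[0,0,0]},
  {"slide":[0,0,1],"rotation":[0,0,0]},
  {"slide":[0,0,1],"rotation":[0,0,0]},
  {"slide":[0,0,0.9],"rotation":[0,0,0]},
  {"slide":[-0.6,0,0],"rotation":[0,0,0]},
  {"slide":[0,0,0],"rotation":[0,0,0]},
  {"slide":[0,0,0],"rotation":[0,0,0]},
])

```text
t: 24.55
ee_pos: [415.4, 1.1, 144.5]
ee_rot: [0.007, 1.57, 0.074]
force: [0.5, 0.8, 1.0]
grip_width: 91.9
```

```bash
python3 - <<'E'
from h import *
s=r.get_state();print(s['t'],toC(s['ee_pos']).round(1),s['force'])
save('wrist','wd');save('scene','sd');save('top','td')
D=load('wd');b=cv2.resize(D['p'][180:330,300:512],None,fx=3.6,fy=3.6,interpolation=cv2.INTER_CUBIC)
cv2.imwrite('pics/wdc.png',b[:,:,::-1])
D=load('sd');b=cv2.resize(D['p'][170:230,230:345],None,fx=6.5,fy=6.5,interpolation=cv2.INTER_CUBIC)
cv2.imwrite('pics/sdc.png',b[:,:,::-1])
for n in ['s8','s9','sd','t8','t9','td']:
    D=load(n);hsv=cv2.cvtColor(D['p'],cv2.COLOR_RGB2HSV)
    m=((hsv[...,0]<8)|(hsv[...,0]>172))&(hsv[...,1]>130)&(hsv[...,2]>60)
    if n[0]=='s': m[:,:290]=0;m[:,345:]=0;m[:180]=0;m[230:]=0
    else: m[:,:170]=0;m[:,215:]=0;m[:150]=0;m[215:]=0
    v,u=np.nonzero(m);print(n,len(u),u.mean().round(2),v.mean().round(2))
E
```

```text
24.55 [-114.1    7.2  144.5] [0.54856114 0.77310852 1.02735536]
s8 155 313.41 200.63
s9 153 313.49 200.78
sd 152 313.46 200.62
t8 250 195.62 185.24
t9 253 195.64 185.32
td 249 195.62 185.29
```

View pics/wd.png

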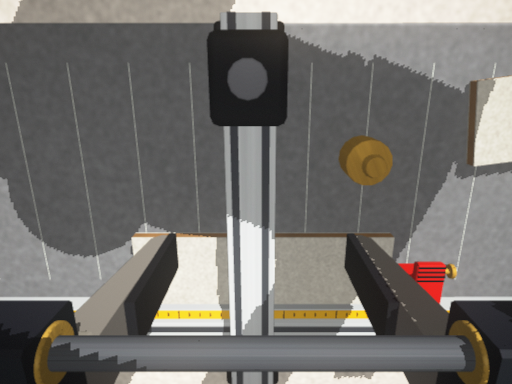

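View pics/wdc.png

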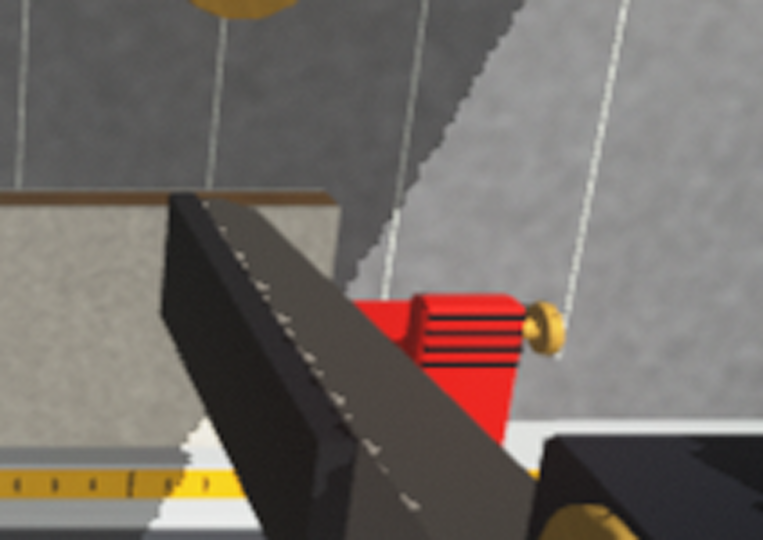

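View pics/sdc.png

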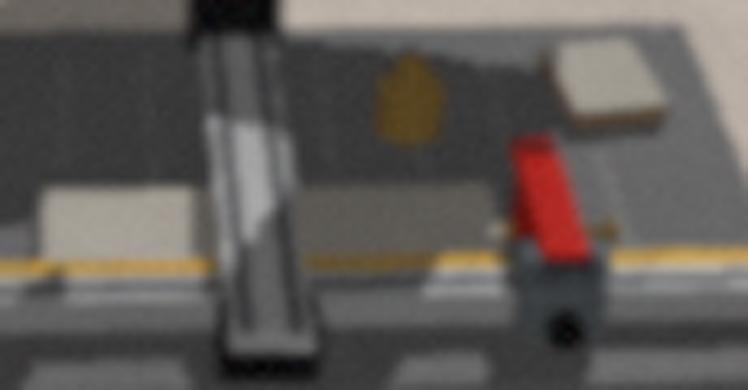

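Request:
apply_moves([
  {"slide":[-0.05,0.9,0],"rotation":[0,0,0]},
  {"slide":[-0.05,0.9,0],"rotation":[0,0,0]},
  {"slide":[-0.05,0.9,0],"rotation":[0,0,0]},
  {"slide":[-0.4,0.6,0],"rotation":[0,0,0]},
  {"slide":[0,0,0],"rotation":[0,0,0]},
  {"slide":[0,0,0],"rotation":[0,0,0]},
])

```text
t: 25.3
ee_pos: [399.2, 100.0, 144.4]
ee_rot: [-2.582, 1.57, -2.513]
force: [-0.5, -0.4, -0.3]
grip_width: 92.0
```

```bash
python3 - <<'E'
from h import *
s=r.get_state();print(s['t'],toC(s['ee_pos']).round(1))
save('wrist','we')
D=load('we');b=cv2.resize(D['p'][190:340,150:370],None,fx=3.6,fy=3.6,interpolation=cv2.INTER_CUBIC)
cv2.imwrite('pics/wec.png',b[:,:,::-1])
E
```

```text
25.3 [-123.8  106.9  144.4]
```

View pics/wec.png

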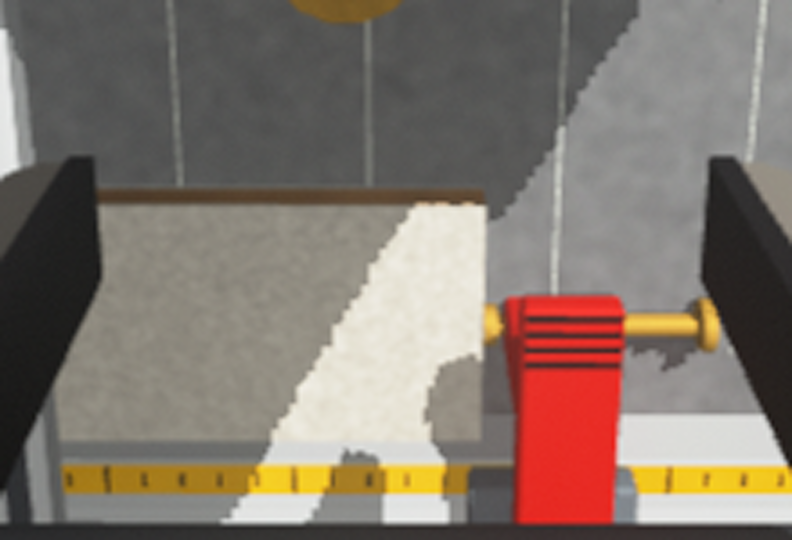

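```bash
python3 -c "
from cell import r
print(r.close_job())"
```

```text
the job is handed in; nothing more can be done
None
```

The panel is ready for the cut and the job is handed in at about 25 s of the 58 s allowed. The tool ended about 144 mm above the table, touching nothing.

- **Stop:** I swung the red flag down with shut fingers and pressed it home. The tool stopped at z = 64.9 mm against the nominal 65, with about 12 N, and the camera depth gave about 65 along the arm.
- **Panel:** I pushed it square against the fence with two fingers, then slid it under the rail by its end. The tool pushed at about 5–6 N for roughly 1.5 s on the screw. That includes about 1 N of sliding friction, so the screw itself probably saw 4–5 N.
- **Extra nudge after pressing:** The image offsets suggested up to about 0.9 mm of gap to the fence near the leading end. I pushed the panel into the fence once more, at about 6 N, and did not press on the screw again afterwards.

**Last checks:**
- The red flag did not shift in the scene or top views (0.1 px or less from before the press to the end), so the stop kept its setting.
- The final wrist view shows the panel's end meeting the screw head and its edge along the fence. A gap of a few tenths of a millimetre at either could not be seen.
- I did not measure the fence gap again after the nudge; that rests on the push force and the tool's position.
- The brass weight and offcut on the cutter's base look undisturbed. I did not compare the other bystanders before and after.

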